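# Ready the supply chest for its lid stay

## Task

The lid stay of the blue supply chest has come off its stud, and I want to hook it back on. Take the hand tally counter off the lid, set it down in the chest's open drawer and push the drawer fully shut; then take the lid by its bar, swing it up to the balance point, where it stands upright on its hinge, and keep holding it still there: finish with the bar in the gripper, and do not let go. The loose lid must not drop either way on the way up, and leave the other things on the table alone.

Things in the scene. Friction and masses are not known exactly. Their poses are not given: they have to be found in the camera images.
- chest: blue sheet-steel chest, fixed. Origin under its centre on the table; x from its front to its back, y to its left side. Drawer base 210 deep (x -105 to 105), 250 wide, 66 high; on its rear 150 mm stands the lidded well (x -45 to 105), lid top at z = 120 when shut. Its front faces mostly to the robot's right. A flat steel lid stay hangs loose on its left side
- chest_drawer (a joint): drawer slide, m: 0 = fully shut, grows as the drawer comes out of the front (chest's -x), at most 0.11; starts 0.085 to 0.11. Slides with about 1 N, no spring, no catch. Drawer front 248 wide, 12 thick, z 6 to 62 in the chest frame; drawer walls 40 high
- drawer_spot (a point): point on the drawer's floor (12 above the table), mid width, 42 behind the inside of the drawer front; moves with the drawer, axes as the chest's. Drawer inside: y -111 to 111, x -42 to 146 from this point; only the part drawn out of the chest is open above
- drawer_pull (a point): middle of the drawer's pull bar, a 10 mm round steel bar along the chest's y, 100 long, 28 in front of the drawer front, z = 39 in the chest frame; moves with the drawer. Pushing on it along the chest's x shuts the drawer
- chest_lid (a joint): lid hinge, rad: 0 = shut, grows as the front edge rises; 1.571 = lid upright, its weight straight over the hinge: the balance point. Stop at 2.0 behind. No spring, hardly any friction: short of upright it falls shut, beyond it falls back. Lid a pan 156 deep x 257 wide, 4 thick with an 18 skirt, 0.4 to 0.6 kg, weight acting about 85 from the hinge
- lid_hinge (a point): middle of the lid's hinge line, which runs along the chest's y at the rear top edge of the chest; fixed to the chest, at (105, 0, 118) in the chest frame, axes as the chest's
- lid_bar (a point): round steel bar handle, 12 diameter, along the chest's y, 120 between its two legs, on the lid's top near the front edge. Origin mid bar: lid shut, 142 in front of the hinge line and 38 above it (36 above the lid's face); swings with the lid; axes as the chest's when shut. Pinched across, the bar can turn between the fingers. The lid's front edge is 14 beyond the bar
- tally_counter: white-grey hand tally counter lying on the lid behind the bar, 55 to 95 g: a round case of 45 diameter, 26 high, its axis at (4, -2) from the origin; origin under it, z up. A push button sticks out to x = -26 and a small knob to y = 25, so grip the case across the line at +45 degrees from its own x axis (through both clear sides)
- glue_stick: bystander: glue stick, yellow caps, standing, 28 diameter x 99; origin under it
- spare_pack: bystander: red and white product carton, 60 x 88 x 28, lying; origin under it
- box_cutter: bystander: yellow cutter, 21 x 168 x 18, lying; origin under it
- tape_dispenser: bystander: black tape dispenser, 62 x 176 x 99; origin under it
- date_stamp: bystander: date stamp with wooden handle, standing, 27 x 44 x 82; origin under it
Mind the look-alikes: they are no part of the job. Leave any yellow look-alike of the tally_counter alone.

How it is judged:
On the way, in this order (a step that is already met when the one before it is completed fails the run):
1. the counter is lowered into the open drawer: in the gripper, within 20 mm of the drawer's floor (contact force between tally_counter and the fingers above 0.5 N and z of tally_counter in the frame of drawer_spot between -0.005 and 0.02 m and x of tally_counter in the frame of drawer_spot between -0.042 and 0.1 m and y of tally_counter in the frame of drawer_spot between -0.111 and 0.111 m), for 0.05 s.
2. the drawer is fully shut (within 5 mm) with the counter in it, the lid still down (value of joint chest_drawer below 0.005 m and value of joint chest_lid below 0.15 rad and contact force between tally_counter and the fingers below 0.05 N and z of tally_counter in the frame of drawer_spot between -0.005 and 0.03 m and x of tally_counter in the frame of drawer_spot between -0.042 and 0.146 m and y of tally_counter in the frame of drawer_spot between -0.111 and 0.111 m), for 0.2 s.
3. the lid stands at its balance point, held by its bar (value of joint chest_lid between 1.481 and 1.661 rad and contact force between chest and the fingers above 1 N and distance between the grasp point and lid_bar below 0.065 m), for 0.5 s.
At the end, for the whole second after the job is handed in: The lid stands within 0.09 rad (5 degrees) of upright and still, the fingers gripping it (over 1 N) at its bar (the point between the finger pads within 65 mm of the bar's middle); the drawer is within 5 mm of fully shut and the tally counter lies in it (all of step 3 and velocity of joint chest_lid between -0.05 and 0.05 rad/s and value of joint chest_drawer below 0.005 m and z of tally_counter in the frame of drawer_spot between -0.005 and 0.03 m and x of tally_counter in the frame of drawer_spot between -0.042 and 0.146 m and y of tally_counter in the frame of drawer_spot between -0.111 and 0.111 m); the arm keeps its last pose, push and grip.
It fails at once if the lid drops or is flung (hinge faster than 2 rad/s) or goes over backwards (past 1.85 rad) (value of joint chest_lid above 1.85 rad or velocity of joint chest_lid above 2 rad/s or velocity of joint chest_lid below -2 rad/s).
It fails at once if a bystander is moved by more than 30 mm (distance of any of glue_stick, spare_pack, box_cutter, tape_dispenser, date_stamp from where it was at the start of the episode above 0.03 m).
It also fails if it takes over 64 s, if anything falls off the work surface, if the arm or the gripper's body presses on something with over 40 N, if the wrist force passes 120 N, or if a joint passes its speed limit or range.

## Robot

A 7-joint arm with a two-finger parallel gripper is mounted at the origin on a cart in front of the work surface, level with it; the furniture and walls round the work are solid. World frame = base frame: x ahead of the robot, y to its left, z up, the work surface at z = 0. Lengths are in m, angles in rad, forces in N, time in s.
With the tool pointing down it reaches from about 0.4 to 0.875 m from the base axis. Payload 4.4 kg.
Tool frame: the origin (TCP) lies on the centre line of the jaws, within the pads' length; the fingertips stand 22 mm ahead of it and the grasp point (between the pads) lies 3 mm ahead of it; z points along the fingers, y is the line along which they close (so a half turn about z gives the same grasp; the last joint's range is limited). The gripper opens to 85 mm and grips with 20 to 120 N. Pads are 22 mm wide; open, the fingers measure 114 mm over their backs; the gripper's body (76 mm by 85 mm) begins 54 mm behind the grasp point. The pads swing forward as they close: fully open they stand 13 mm farther back than shut.
Start: joints at [1.283, 0.628, 0.038, 1.517, -0.027, 0.996, -0.02], TCP at [0.143, -0.634, 0.253] pointing down, gripper open.
Joint ranges: [-3.06, 3.06], [-0.37, 2.12], [-1.25, 1.32], [0.18, 2.47], [-1.1, 4.24], [0.23, 1.98], [-2.94, 2.94]. Speed limits (rad/s): [2.57, 2.57, 3.14, 3.14, 3.14, 3.14, 3.14].

## Interface

Orientations are given as a unit quaternion [w, x, y, z].
In Python, from bench import manip gives the robot as it stands. The module is installed in compiled form; this text tells all that it offers.
- The arm moves only by the shell command python3 -m jog 'ROWS' [OPENING]. ROWS is JSON, a list of rows, each an object of numbers: "tx", "ty", "tz": the shift along the tool's x, y, z in cm; "turn": the turn about the tool's z in rad. In form: [{"tx": .., "ty": .., "tz": .., "turn": ..}, ...]. A call has 1 to 10 rows; each row is the pose to reach, as a shift and turn from the pose commanded when the call began, along the tool's axes at that moment; what a row does not reach only later rows make up. A row lasts 1/10 s, in which the tool goes at most 50 mm and 8.59 degrees, less where a joint would pass 70% of its speed; a pose out of reach is approached as far as the arm can. A call with a gripper value outside its range is refused whole. OPENING is the opening, from 0 (shut) to 1 (fully open), set as the call begins (- or left out, the last holds). The fingers move at their own pace and stop on an object; the grip force is fixed at half the most. Time passes only in rows, so rows that repeat a pose let the fingers close. It gives the time, the measured TCP pose, the force, the opening and the grip force at its end, in the units of the state.
- manip.observe(): the state, without advancing time (a new reading comes with each control period).
- manip.snapshot(name): name is "side" or "top" or "wrist"; returns the picture (420x560x3 uint8, red, green, blue); there is no depth.
- manip.camera_info(name): a dict with "vertical_fov" (degrees; the focal length in pixels is half the picture's height over the tangent of half this angle, whatever the lens; pixels are square), "cx", "cy" (the principal point, pixels), "R" (3x3) and "t" (3): a world point X has camera coordinates R X + t. Camera axes: x right, y down, z forward; pixel columns grow to the right and rows downward; lengths in m; the calibration is good to about 2 mm. A picture is of the moment at which its call begins: read the wrist's pose just before it. camera_info takes no time and is no camera call; for the wrist camera it gives the pose at the moment of the call.
- manip.finish_job(): hands the job in; it is judged then, once.
The state is a dict: "t": time; "joint_pos": joint angles; "joint_vel": joint speeds; "tau": joint torques, N m; "eef_pos": TCP position; "eef_rot": TCP orientation; "force": force on the tool from outside, world axes, zero at the start; "ft_torque": the same for the moment, N m; "gripper_width": finger opening in m; "grip_force": force on a finger pad.
Only numpy, scipy, OpenCV 4.12 (cv2) and the standard library are available. Lean on these libraries where they do the work, as an engineer would, in place of code of your own. Each camera call takes 0.05 s, during which the arm holds its last target. There are 200 camera calls.

## Working session

There is one attempt and no reset: what is moved stays moved. The work goes in short steps, Python scripts to look and compute and a shell command to move; the robot and the scene stay as the last step left them, time stands still between calls to the robot, and variables do not carry over. Pictures are saved under pics/ and viewed, at most 10 in all, crops included, and the job is handed in when it is done.

```bash
mkdir -p pics
python3 - <<'E'
from bench import manip
import cv2
s=manip.observe();print(s)
for n in("top","side"):
    im=manip.snapshot(n);cv2.imwrite(f"pics/{n}0.png",im[...,::-1]);print(n,manip.camera_info(n))
E
```

```text
{'t': 0.0, 'joint_pos': array([ 1.28317622,  0.62932073,  0.03844005,  1.51838085, -0.02701571,
        0.99630648, -0.01999843]), 'joint_vel': array([ 0.00144898,  0.00059812, -0.00110746,  0.00077778, -0.00027368,
        0.00073487,  0.00012307]), 'tau': array([ 6.37868889e-04, -5.63408053e+01,  1.22574393e+00, -1.93446475e+01,
        1.08585905e-02,  1.06470968e-02, -3.54917375e-07]), 'eef_pos': array([ 0.14290732, -0.63348989,  0.25240136]), 'eef_rot': array([-9.42439413e-04,  9.93855652e-01,  1.10679912e-01, -1.09887073e-04]), 'force': array([-0.51776091, -0.87515178, -0.06777809]), 'ft_torque': array([ 0.00158921, -0.01276997, -0.0009663 ]), 'grip_force': 0.0, 'gripper_width': 0.08574908182665218}
top {'vertical_fov': 57.09684767052215, 'cx': 290.4060950908422, 'cy': 216.42268804388613, 'R': array([[-0.01528855, -0.99928896, -0.0344651 ],
       [-0.99360336,  0.01904058, -0.11130953],
       [ 0.11188662,  0.03254287, -0.99318797]]), 't': array([0.20318217, 0.62003819, 1.03206787])}
side {'vertical_fov': 44.11497006712763, 'cx': 280.2505296879088, 'cy': 216.8791833324358, 'R': array([[ 0.98373334, -0.17911595,  0.01364542],
       [-0.09939423, -0.60601334, -0.78922026],
       [ 0.14963124,  0.77502601, -0.61395861]]), 't': array([-0.57414464,  0.2805301 ,  1.15213729])}
```

View pics/top0.png

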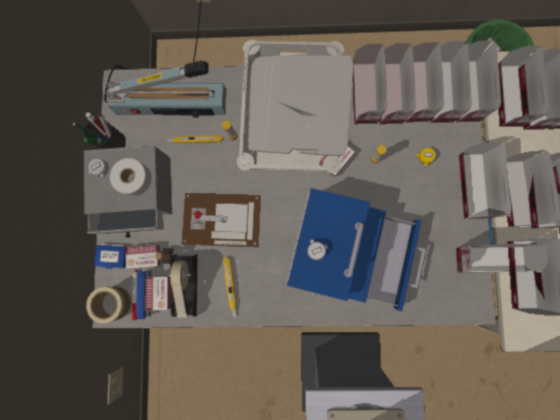

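View pics/side0.png

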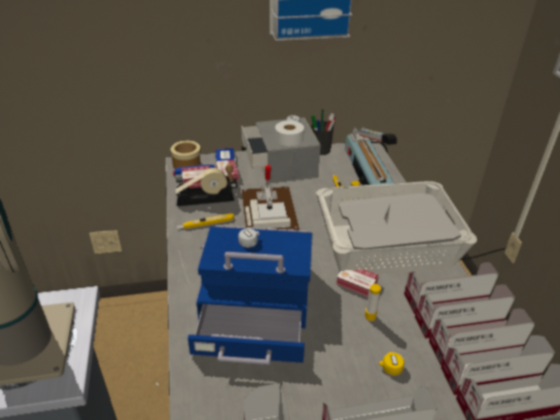

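The top view shows the chest around (345,245), its front facing image right (world -y), with the drawer pull near (419,267), the bar near (354,250) and the counter near (317,250). I'll enlarge that area to read pixels.

Run:
```python
import cv2
im=cv2.imread("pics/top0.png")[180:312,280:440]
im=cv2.resize(im,None,fx=4.5,fy=4.5,interpolation=cv2.INTER_CUBIC)
for i in range(0,160,20):
    cv2.putText(im,str(280+i),(int(i*4.5),10),0,.4,(255,255,255),1);cv2.line(im,(int(i*4.5),12),(int(i*4.5),18),(255,255,255),1)
for i in range(0,132,20):
    cv2.putText(im,str(180+i),(0,int(i*4.5)+4),0,.4,(255,255,255),1);cv2.line(im,(28,int(i*4.5)),(36,int(i*4.5)),(255,255,255),1)
cv2.imwrite("pics/crop1.png",im)
```

```text
(no output)
```

View pics/crop1.png

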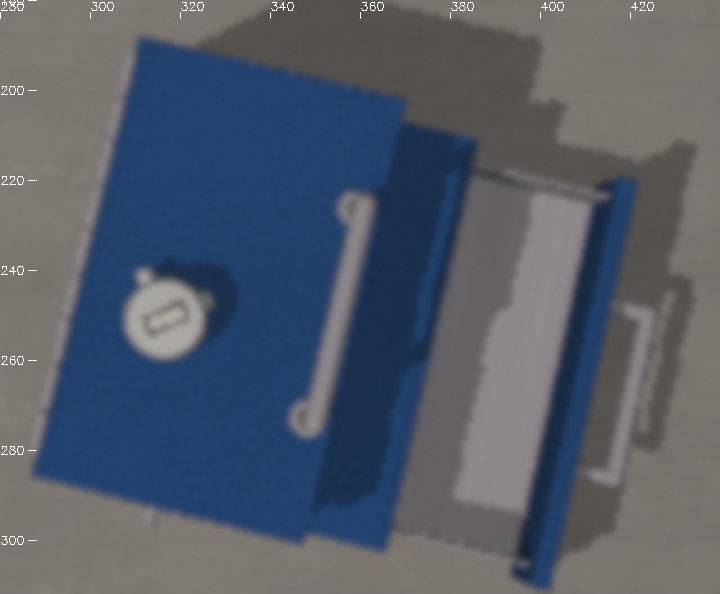

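The crop gives the lid corners (310.9,188.4), (369.8,202.2), (347.1,300.7) and (287.3,285.8), the bar mid (355.8,249.6), and the pull (420.4,268). The counter's disc centre is (316.7,250.9), its button points up-left at (312,241) and its knob is on the right at (325.5,247). Now I'll fit the chest pose.

```bash
cat > h.py <<'E'
import numpy as np, json
from bench import manip
from scipy.optimize import least_squares
from scipy.spatial.transform import Rotation as Rn
def K(n):
    c=manip.camera_info(n);return c,210/np.tan(np.radians(c["vertical_fov"]/2))
def proj(n,X):
    c,f=K(n);p=np.atleast_2d(X)@c["R"].T+c["t"];return np.c_[c["cx"]+f*p[:,0]/p[:,2],c["cy"]+f*p[:,1]/p[:,2]]
def back(n,u,v,z):
    c,f=K(n);d=c["R"].T@np.array([(u-c["cx"])/f,(v-c["cy"])/f,1]);o=-c["R"].T@c["t"];return o+d*(z-o[2])/d[2]
def toW(p,P):
    x,y,a=p[:3];P=np.atleast_2d(P);c,s=np.cos(a),np.sin(a);return np.c_[x+c*P[:,0]-s*P[:,1],y+s*P[:,0]+c*P[:,1],P[:,2]]
def toC(p,X):
    x,y,a=p[:3];X=np.asarray(X,float);c,s=np.cos(a),np.sin(a);d=X[:2]-[x,y];return np.array([c*d[0]+s*d[1],-s*d[0]+c*d[1],X[2]])
def tool():
    s=manip.observe();w,x,y,z=s["eef_rot"];R=Rn.from_quat([x,y,z,w]).as_matrix();return s,R
def yawy(R): return np.degrees(np.arctan2(R[1,1],R[0,1]))
def go(target): # shift in tool axes cm from measured tcp
    s,R=tool();return np.round(R.T@(np.asarray(target)-s["eef_pos"])*100,2)
E
python3 - <<'E'
from h import *
P=np.array([[105,-128.5,120],[-51,-128.5,120],[-51,128.5,120],[105,128.5,120],[-105,-125,66],[-105,125,66],[-37,0,160]])/1e3
uv=np.array([[310.9,188.4],[369.8,202.2],[347.1,300.7],[287.3,285.8],[385.8,211.1],[365.6,302.4],[355.8,249.6]])
r=least_squares(lambda p:(proj("top",toW(p,P))-uv).ravel(),[0.5,-.2,1.3])
print(r.x,np.degrees(r.x[2]),r.fun.reshape(-1,2).round(1))
p=r.x
print("counter",back("top",316.7,250.9,.146),toC(p,back("top",316.7,250.9,.146)))
b=back("top",312.2,241.1,.133);k=back("top",325.5,246.7,.133);c=back("top",316.7,250.9,.146)
for q in(b,k): print(np.degrees(np.arctan2(*(q-c)[[1,0]])),np.linalg.norm((q-c)[:2]))
for q in[(421.3,220),(402,310.7)]: print("front",toC(p,back("top",*q,.062)))
print("pull",toC(p,back("top",420.4,268,.044)))
print("bar",toC(p,back("top",355.8,249.6,.162)), "hinge W",toW(p,[.105,0,.118]),"bar up",toW(p,[.143,0,.26]))
np.save("p.npy",p)
print(proj("side",toW(p,P)).round(0).tolist())
s,R=tool();print(yawy(R))
E
```

```text
[0.53630668 0.06776269 1.3140497 ] 75.28950161327006 [[-0.3 -0.5]
 [ 0.3 -0.3]
 [ 0.4  0.7]
 [-0.7  0.2]
 [ 0.4 -0.3]
 [ 0.1  0.6]
 [-0.2 -0.4]]
counter [0.52469135 0.12551371 0.146     ] [0.05290846 0.02589961 0.146     ]
22.367363908120193 0.02691749860114802
-65.34139284629399 0.024861293474815676
front [-0.20164137 -0.12335073  0.062     ]
front [-0.20148767  0.12179112  0.062     ]
pull [-0.2304553   0.00110241  0.044     ]
bar [-0.03737138  0.00089641  0.162     ] hinge W [[0.56296987 0.16932092 0.118     ]] bar up [[0.57261941 0.20607533 0.26      ]]
[[312.0, 231.0], [310.0, 275.0], [197.0, 268.0], [210.0, 225.0], [307.0, 309.0], [196.0, 302.0], [254.0, 254.0]]
-77.29197816727599
```

Run:
```python
from h import *
for u,v in[(458,270),(490,230),(497,345)]: print([back("top",u,v,z).round(2) for z in(0,.1,.2)])
for w in [(.17,-.55,.34),(.2,-.42,.34),(.33,-.30,.34),(.43,-.15,.30),(.5,0,.27)]: print(w,go(w))
```

```text
[array([ 0.47, -0.27,  0.  ]), array([ 0.47, -0.23,  0.1 ]), array([ 0.47, -0.19,  0.2 ])]
[array([ 0.58, -0.37,  0.  ]), array([ 0.57, -0.32,  0.1 ]), array([ 0.56, -0.27,  0.2 ])]
[array([ 0.27, -0.36,  0.  ]), array([ 0.29, -0.32,  0.1 ]), array([ 0.31, -0.27,  0.2 ])]
(0.17, -0.55, 0.34) [ 4.48 -7.57 -8.74]
(0.2, -0.42, 0.34) [ 10.27 -19.59  -8.72]
(0.33, -0.3, 0.34) [ 25.59 -28.44  -8.7 ]
(0.43, -0.15, 0.3) [ 38.65 -40.87  -4.68]
(0.5, 0, 0.27) [ 48.77 -53.95  -1.66]
```

```bash
python3 -m jog '[{"tz":-5},{"tz":-10},{"tz":-14.5},{"tx":2,"ty":-4,"tz":-14.5},{"tx":4.5,"ty":-7.5,"tz":-14.5,"turn":0.1},{"tx":7,"ty":-12,"tz":-14.5,"turn":0.2},{"tx":9,"ty":-16,"tz":-14.5,"turn":0.3},{"tx":11,"ty":-20,"tz":-14.5,"turn":0.4},{"tx":15,"ty":-22.5,"tz":-14.5,"turn":0.5},{"tx":19,"ty":-25,"tz":-14.5,"turn":0.597}]' 1
python3 - <<'E'
from h import *
p=np.load("p.npy");s,R=tool();print(s["t"],s["eef_pos"],yawy(R),s["joint_pos"])
for w in [(.33,-.28,.38),(.43,-.15,.3),(.52469,.1255,.23)]: print(w,go(w))
E
```

```text
0.1 [ 0.142892   -0.63358588  0.25250259] -77.29197816727599 [ 1.28323498  0.62923179  0.03842018  1.51824338 -0.02696656  0.99627844
 -0.02000314]
(0.33, -0.28, 0.38) [ 26.03 -30.4  -12.7 ]
(0.43, -0.15, 0.3) [ 38.65 -40.87  -4.68]
(0.52469, 0.1255, 0.23) [ 53.94 -65.65   2.36]invalid input at $[0]: expected keys tx, ty, tz, turn
```

All four keys are required in every row.

```bash
python3 -m jog '[{"tx":0,"ty":0,"tz":-5,"turn":0},{"tx":0,"ty":0,"tz":-10,"turn":0},{"tx":0,"ty":0,"tz":-14.5,"turn":0},{"tx":2,"ty":-4,"tz":-14.5,"turn":0},{"tx":4.5,"ty":-7.5,"tz":-14.5,"turn":0.1},{"tx":7,"ty":-12,"tz":-14.5,"turn":0.2},{"tx":9,"ty":-16,"tz":-14.5,"turn":0.3},{"tx":11,"ty":-20,"tz":-14.5,"turn":0.4},{"tx":15,"ty":-22.5,"tz":-14.5,"turn":0.5},{"tx":19,"ty":-25,"tz":-14.5,"turn":0.597}]' 1
python3 - <<'E'
from h import *
p=np.load("p.npy");s,R=tool();print(s["t"],s["eef_pos"],yawy(R),s["joint_pos"])
for w in [(.33,-.28,.38),(.43,-.15,.3),(.52469,.1255,.23)]: print(w,go(w))
E
```

```text
t: 1.1
eef_pos: [0.2735, -0.3468, 0.3985]
eef_rot: [0.0, 0.982, -0.189, 0.0]
force: [1.4, -0.6, 0.5]
gripper_width: 0.0855
grip_force: 0.0
1.1 [ 0.27348247 -0.34675839  0.39847574] -111.82126696962099 [ 0.7994531   0.16862857  0.04774585  1.83764151 -0.00879029  1.13507294
 -1.10141997]
(0.33, -0.28, 0.38) [ 2.76 -8.3   1.85]
(0.43, -0.15, 0.3) [  7.21 -24.09   9.84]
(0.52469, 0.1255, 0.23) [  5.76 -53.18  16.84]
```

```bash
python3 -m jog '[{"tx":2,"ty":-4.5,"tz":0,"turn":0},{"tx":3,"ty":-9,"tz":0,"turn":0},{"tx":4.5,"ty":-13.5,"tz":2,"turn":0},{"tx":5.5,"ty":-18,"tz":4,"turn":0},{"tx":6.5,"ty":-22.5,"tz":6,"turn":0},{"tx":7,"ty":-27,"tz":8,"turn":0},{"tx":7,"ty":-31.5,"tz":9.5,"turn":0},{"tx":6.8,"ty":-36,"tz":11,"turn":0},{"tx":6.5,"ty":-40.5,"tz":12.5,"turn":0},{"tx":6,"ty":-45,"tz":13.5,"turn":0}]' 1 ;python3 -m jog '[{"tx":0,"ty":-4.3,"tz":0,"turn":0},{"tx":-0.2,"ty":-8.2,"tz":1,"turn":0},{"tx":-0.24,"ty":-8.18,"tz":1.3,"turn":0},{"tx":-0.24,"ty":-8.18,"tz":1.3,"turn":0}]'
python3 - <<'E'
from h import *
import cv2
s,R=tool();print(s["eef_pos"],yawy(R),s["joint_pos"],s["force"])
c=np.array([.52469,.1255,.146]);print(go(c))
print("pred",proj("wrist",c),proj("wrist",s["eef_pos"]+[0,0,-.1]),manip.camera_info("wrist"))
cv2.imwrite("pics/w1.png",manip.snapshot("wrist")[...,::-1])
E
```

```text
t: 2.1
eef_pos: [0.494, 0.0498, 0.262]
eef_rot: [0.0, 0.982, -0.187, -0.001]
force: [0.2, -1.1, 0.1]
gripper_width: 0.0857
grip_force: 0.0
t: 2.5
eef_pos: [0.521, 0.1258, 0.2492]
eef_rot: [0.001, 0.983, -0.185, -0.001]
force: [-0.6, -0.6, 0.2]
gripper_width: 0.0853
grip_force: 0.0
[0.52097379 0.12582479 0.24922097] -111.37000778078793 [-0.1502372   0.47661706 -0.20272183  1.83479846  0.12369383  0.84508847
 -2.357236  ] [-0.64082945 -0.6079286   0.16305413]
[ 0.38 -0.12 10.32]
pred [[275.63669714 213.01971934]] [[277.05529126 218.90312729]] {'vertical_fov': 67.69138155942056, 'cx': 277.23759591313626, 'cy': 210.1097729773919, 'R': array([[-0.36401931, -0.93138979,  0.00173075],
       [-0.89685939,  0.35102372,  0.26912001],
       [-0.25126317,  0.09641265, -0.96310509]]), 't': array([0.3064439 , 0.38939143, 0.49314941])}
```

View pics/w1.png

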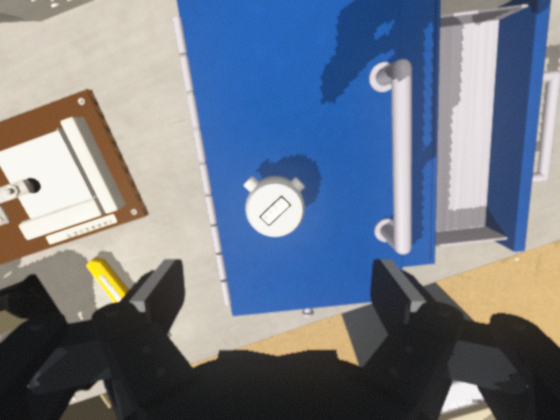

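The wrist view shows the counter at (274,207), with its button and knob placed symmetrically at upper left and upper right. A horizontal closing grip is therefore clear, and the bar at x≈400 is clear of the right finger.

Run:
```python
from h import *
p=np.load("p.npy")
c=back("wrist",274,207,.146);print(c,go([c[0],c[1],.146]))
for u,v,P in[(402,153,.160)]:
    print("bar",toC(p,back("wrist",u,v,P)))
```

```text
[0.52959875 0.12351638 0.146     ] [ 0.83 -0.24 10.37]
bar [-0.03713515 -0.0098235   0.16      ]
```

```bash
python3 -m jog '[{"tx":0.6,"ty":-0.2,"tz":3,"turn":0},{"tx":0.6,"ty":-0.2,"tz":6,"turn":0},{"tx":0.6,"ty":-0.2,"tz":8.5,"turn":0},{"tx":0.6,"ty":-0.2,"tz":9.5,"turn":0},{"tx":0.6,"ty":-0.2,"tz":10.3,"turn":0},{"tx":0.6,"ty":-0.2,"tz":10.3,"turn":0},{"tx":0.6,"ty":-0.2,"tz":10.3,"turn":0}]' 1
python3 - <<'E'
from h import *
import cv2
print(proj("wrist",[.5272,.1245,.146]))
cv2.imwrite("pics/w2.png",manip.snapshot("wrist")[...,::-1])
E
```

```text
t: 3.25
eef_pos: [0.5289, 0.1248, 0.1483]
eef_rot: [-0.0, 0.982, -0.187, 0.001]
force: [0.2, 0.6, 0.4]
gripper_width: 0.0853
grip_force: 0.0
[[279.33833168 288.22168541]]
```

View pics/w2.png

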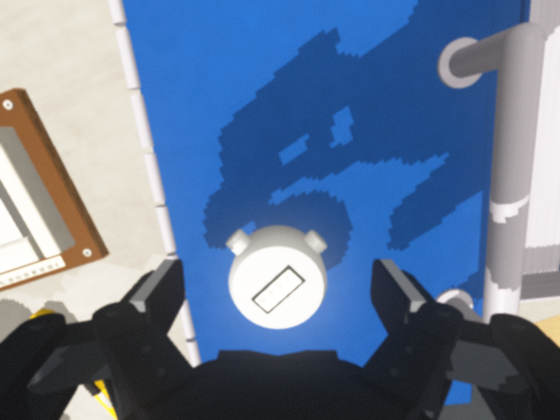

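The counter is centred between the fingers at (278,276). Closing, then lifting slightly.

```bash
python3 -m jog '[{"tx":0.2,"ty":0,"tz":0.1,"turn":0},{"tx":0.2,"ty":0,"tz":0.1,"turn":0},{"tx":0.2,"ty":0,"tz":0.1,"turn":0},{"tx":0.2,"ty":0,"tz":0.1,"turn":0},{"tx":0.2,"ty":0,"tz":0.1,"turn":0},{"tx":0.2,"ty":0,"tz":0.1,"turn":0}]' 0; python3 -m jog '[{"tx":0,"ty":0,"tz":-3,"turn":0},{"tx":0,"ty":0,"tz":-6,"turn":0},{"tx":0,"ty":0,"tz":-8,"turn":0},{"tx":0,"ty":0,"tz":-8,"turn":0}]'
python3 - <<'E'
from h import *
p=np.load("p.npy");s,R=tool();print(s["eef_pos"],toC(p,s["eef_pos"]),yawy(R),s["joint_pos"])
w=toW(p,[-.1475,0,.22])[0];print(w,go(w), "turn to -14.7:",np.radians(yawy(R)+14.71))
E
```

```text
t: 3.9
eef_pos: [0.5304, 0.1242, 0.1471]
eef_rot: [-0.0, 0.982, -0.187, 0.001]
force: [-1.1, -0.5, 4.3]
gripper_width: 0.0434
grip_force: 60.4
t: 4.3
eef_pos: [0.5317, 0.1248, 0.2291]
eef_rot: [-0.001, 0.982, -0.187, 0.003]
force: [0.1, -0.5, -1.9]
gripper_width: 0.0433
grip_force: 61.1
[0.53173434 0.12480095 0.22906893] [0.05400754 0.01890648 0.22906893] -111.50106710557088 [-0.14764303  0.51217361 -0.19859303  1.83801572  0.13585247  0.79856858
 -2.36188459]
[ 0.49885124 -0.07490244  0.22      ] [ 4.26 19.79  0.86] turn to -14.7: -1.6893228075109896
```

```bash
python3 -m jog '[{"tx":0.4,"ty":2,"tz":0,"turn":-0.14},{"tx":0.8,"ty":4,"tz":0,"turn":-0.28},{"tx":1.2,"ty":6,"tz":0,"turn":-0.42},{"tx":1.6,"ty":8,"tz":0,"turn":-0.56},{"tx":2,"ty":10,"tz":0,"turn":-0.7},{"tx":2.4,"ty":12,"tz":0,"turn":-0.84},{"tx":2.9,"ty":14,"tz":0,"turn":-0.98},{"tx":3.3,"ty":16,"tz":0,"turn":-1.12},{"tx":3.8,"ty":18,"tz":0,"turn":-1.26},{"tx":4.26,"ty":19.8,"tz":0,"turn":-1.4}]'; python3 -m jog '[{"tx":0,"ty":0,"tz":0,"turn":-0.14},{"tx":0,"ty":0,"tz":0,"turn":-0.29},{"tx":0,"ty":0,"tz":0,"turn":-0.29},{"tx":0,"ty":0,"tz":0,"turn":-0.29}]'
python3 - <<'E'
from h import *
p=np.load("p.npy");s,R=tool();print(s["eef_pos"],toC(p,s["eef_pos"]),yawy(R),s["joint_pos"])
w=toW(p,[-.1475,0,.04])[0];print(w,go(w), "turn to -14.7:",np.radians(yawy(R)+14.71))
E
```

```text
t: 5.3
eef_pos: [0.4961, -0.0767, 0.2252]
eef_rot: [-0.001, 0.87, 0.493, -0.001]
force: [0.7, 0.4, -1.1]
gripper_width: 0.043
grip_force: 61.1
t: 5.7
eef_pos: [0.4966, -0.0756, 0.2256]
eef_rot: [-0.001, 0.793, 0.61, -0.0]
force: [0.3, 0.1, -0.8]
gripper_width: 0.0429
grip_force: 61.1
[ 0.49660733 -0.07559266  0.2255797 ] [-0.1487374   0.00199509  0.2255797 ] -14.865014496661589 [ 0.55927688  0.53152257 -0.6789051   1.94030817  0.44696543  0.82515417
 -0.62272612]
[ 0.49885124 -0.07490244  0.04      ] [ 0.12  0.23 18.56] turn to -14.7: -0.002705513355066466
```

```bash
python3 -m jog '[{"tx":0.1,"ty":0.2,"tz":4,"turn":0},{"tx":0.1,"ty":0.2,"tz":8,"turn":0},{"tx":0.1,"ty":0.2,"tz":12,"turn":0},{"tx":0.1,"ty":0.2,"tz":15,"turn":0},{"tx":0.1,"ty":0.2,"tz":16.5,"turn":0},{"tx":0.1,"ty":0.2,"tz":17.5,"turn":0},{"tx":0.1,"ty":0.2,"tz":18.0,"turn":0},{"tx":0.1,"ty":0.2,"tz":18.3,"turn":0},{"tx":0.1,"ty":0.2,"tz":18.3,"turn":0},{"tx":0.1,"ty":0.2,"tz":18.3,"turn":0}]'
```

```text
t: 6.7
eef_pos: [0.4999, -0.0753, 0.044]
eef_rot: [0.001, 0.792, 0.611, 0.001]
force: [-0.2, 0.3, -0.8]
gripper_width: 0.043
grip_force: 61.1
```

```bash
python3 -m jog '[{"tx":0,"ty":0,"tz":0.2,"turn":0},{"tx":0,"ty":0,"tz":0.35,"turn":0},{"tx":0,"ty":0,"tz":0.45,"turn":0},{"tx":0,"ty":0,"tz":0.5,"turn":0},{"tx":0,"ty":0,"tz":0.5,"turn":0},{"tx":0,"ty":0,"tz":0.5,"turn":0}]'
```

```text
t: 7.3
eef_pos: [0.4994, -0.0753, 0.0391]
eef_rot: [0.0, 0.792, 0.611, 0.0]
force: [-1.1, -0.0, 7.5]
gripper_width: 0.0431
grip_force: 62.1
```

The counter is on the drawer floor with 7.5 N contact. Releasing and lifting.

```bash
python3 -m jog '[{"tx":0,"ty":0,"tz":-0.1,"turn":0},{"tx":0,"ty":0,"tz":-0.1,"turn":0},{"tx":0,"ty":0,"tz":-0.1,"turn":0},{"tx":0,"ty":0,"tz":-0.1,"turn":0},{"tx":0,"ty":0,"tz":-4,"turn":0},{"tx":0,"ty":0,"tz":-8,"turn":0},{"tx":0,"ty":0,"tz":-13,"turn":0},{"tx":0,"ty":0,"tz":-18,"turn":0},{"tx":0,"ty":0,"tz":-22,"turn":0},{"tx":0,"ty":0,"tz":-22,"turn":0}]' 1
python3 - <<'E'
from h import *
import cv2
p=np.load("p.npy");s,R=tool();print(s["t"],s["eef_pos"],toC(p,s["eef_pos"]),yawy(R))
a=manip.snapshot("side")[200:420,150:430,::-1]
b=manip.snapshot("wrist")[...,::-1]
im=np.hstack([cv2.resize(b,(400,300)),cv2.resize(a,(382,300))]);cv2.imwrite("pics/m3.png",im)
for z in(0,.1,.2): print(back("side",248,388,z))
for x in(-.27,-.15): w=toW(p,[x,0,.25])[0];print(w,go(w))
print(proj("wrist",toW(p,[-.1475,0,.038])))
E
```

```text
t: 8.3
eef_pos: [0.5025, -0.0748, 0.2635]
eef_rot: [0.004, 0.792, 0.611, 0.004]
force: [1.3, 0.4, -0.2]
gripper_width: 0.0854
grip_force: 0.0
8.3 [ 0.50246381 -0.07479369  0.26346794] [-0.14647746 -0.00346654  0.26346794] -14.69259681455215
[ 0.47977876 -0.19870928  0.        ]
[ 0.47342746 -0.26566008  0.1       ]
[ 0.46707617 -0.33261088  0.2       ]
[ 0.46774418 -0.19338704  0.25      ] [-12.2   -0.07   0.9 ]
[ 0.4982164  -0.07732049  0.25      ] [-0.2  -0.07  0.89]
[[275.83877537 185.9978438 ]]
```

View pics/m3.png

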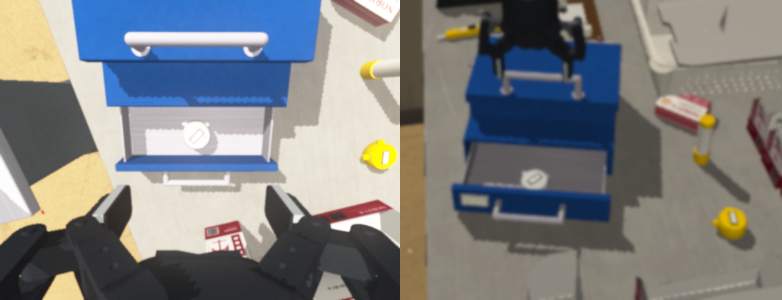

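The counter lies in the drawer at wrist px (275,188) full scale. A maroon file stands close in front of the pull, so I'll measure it first.

Run:
```python
from h import *
p=np.load("p.npy")
from scipy.optimize import minimize_scalar
for u,v in[(287,318),(340,311)]:
  for z in(0.,.05,.1,.15): w=back("wrist",u,v,z);print((u,v),w.round(3),toC(p,w).round(3),proj("top",w).round(0),proj("side",w).round(0))
import cv2
a=cv2.imread("pics/top0.png")[230:300,440:540];b=cv2.imread("pics/side0.png")[340:420,200:340]
c=manip.snapshot("wrist")[290:380,250:380,::-1]
r=lambda i:cv2.resize(i,None,fx=260/i.shape[0],fy=260/i.shape[0],interpolation=cv2.INTER_CUBIC)
im=np.hstack([r(c),r(b)]);im=im[:,:800]
cv2.imwrite("pics/m4.png",np.vstack([im,np.pad(r(a),((0,0),(0,max(0,im.shape[1]-r(a).shape[1])),(0,0)))]));print(im.shape)
```

```text
(287, 318) [ 0.464 -0.267  0.   ] [-0.342 -0.015  0.   ] [[456. 272.]] [[245. 419.]]
(287, 318) [ 0.471 -0.233  0.05 ] [-0.307 -0.013  0.05 ] [[451. 270.]] [[245. 389.]]
(287, 318) [ 0.478 -0.199  0.1  ] [-0.273 -0.011  0.1  ] [[445. 268.]] [[246. 358.]]
(287, 318) [ 0.485 -0.165  0.15 ] [-0.238 -0.01   0.15 ] [[438. 265.]] [[247. 327.]]
(340, 311) [ 0.538 -0.274  0.   ] [-0.331 -0.088  0.   ] [[458. 245.]] [[282. 417.]]
(340, 311) [ 0.535 -0.24   0.05 ] [-0.298 -0.077  0.05 ] [[452. 246.]] [[278. 387.]]
(340, 311) [ 0.532 -0.205  0.1  ] [-0.265 -0.065  0.1  ] [[446. 246.]] [[274. 357.]]
(340, 311) [ 0.53 -0.17  0.15] [-0.232 -0.054  0.15 ] [[439. 247.]] [[270. 326.]]
(260, 800, 3)
```

View pics/m4.png

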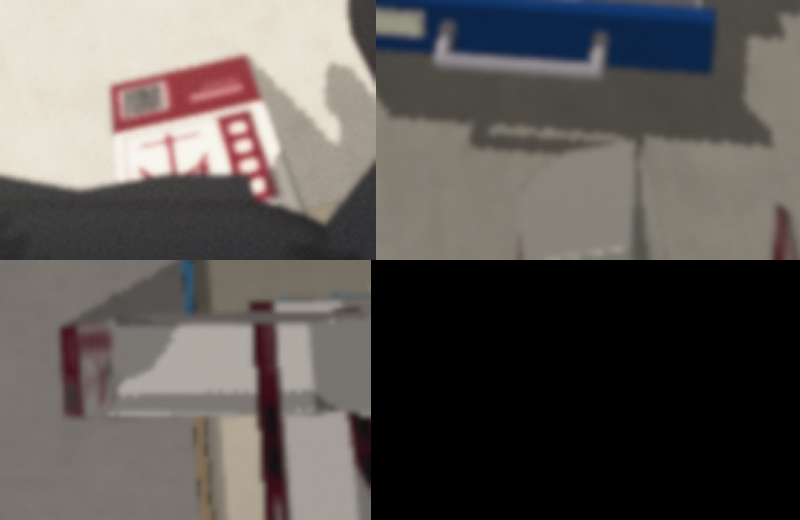

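The near edge of the file is on the table at chest x≈-0.34, so there is room. Closing the fingers, moving in front of the pull, and going down.

```bash
python3 -m jog '[{"tx":-4,"ty":0,"tz":0,"turn":0},{"tx":-8,"ty":0,"tz":0,"turn":0},{"tx":-11,"ty":0,"tz":1,"turn":0},{"tx":-12.2,"ty":0,"tz":4,"turn":0},{"tx":-12.2,"ty":0,"tz":8,"turn":0},{"tx":-12.2,"ty":0,"tz":12,"turn":0},{"tx":-12.2,"ty":0,"tz":16,"turn":0},{"tx":-12.2,"ty":0,"tz":19.5,"turn":0},{"tx":-12.2,"ty":0,"tz":22,"turn":0},{"tx":-12.2,"ty":0,"tz":22,"turn":0}]' 0
python3 - <<'E'
from h import *
p=np.load("p.npy");s,R=tool();print(toC(p,s["eef_pos"]),yawy(R))
E
```

```text
t: 9.45
eef_pos: [0.4647, -0.1917, 0.0341]
eef_rot: [-0.004, 0.791, 0.612, -0.003]
force: [-0.9, -0.1, -0.3]
gripper_width: -0.0002
grip_force: 0.0
[-0.26917893  0.00337416  0.03407464] -14.583729329360978
```

```bash
python3 -m jog '[{"tx":1,"ty":0,"tz":-0.5,"turn":0},{"tx":1.8,"ty":0,"tz":-0.5,"turn":0},{"tx":2.4,"ty":0,"tz":-0.5,"turn":0},{"tx":3,"ty":0,"tz":-0.5,"turn":0},{"tx":3.7,"ty":0,"tz":-0.5,"turn":0},{"tx":4.4,"ty":0,"tz":-0.5,"turn":0},{"tx":5.1,"ty":0,"tz":-0.5,"turn":0},{"tx":5.8,"ty":0,"tz":-0.5,"turn":0},{"tx":6.5,"ty":0,"tz":-0.5,"turn":0},{"tx":7.2,"ty":0,"tz":-0.5,"turn":0}]'; python3 -m jog '[{"tx":0.7,"ty":0,"tz":0,"turn":0},{"tx":1.4,"ty":0,"tz":0,"turn":0},{"tx":2.1,"ty":0,"tz":0,"turn":0},{"tx":2.8,"ty":0,"tz":0,"turn":0},{"tx":3.4,"ty":0,"tz":0,"turn":0},{"tx":3.8,"ty":0,"tz":0,"turn":0},{"tx":4.0,"ty":0,"tz":0,"turn":0}]'
python3 - <<'E'
from h import *
p=np.load("p.npy");s,R=tool();print(toC(p,s["eef_pos"]),yawy(R))
E
```

```text
t: 10.45
eef_pos: [0.4868, -0.123, 0.0433]
eef_rot: [-0.0, 0.792, 0.611, 0.0]
force: [-0.3, -1.8, 1.9]
gripper_width: -0.0002
grip_force: 0.7
t: 11.15
eef_pos: [0.496, -0.0874, 0.0433]
eef_rot: [0.001, 0.792, 0.61, -0.002]
force: [-0.8, -9.6, 2.3]
gripper_width: -0.0002
grip_force: 4.7
[-0.16031917 -0.0004157   0.04328254] -14.761903805760168
```

```bash
python3 -m jog '[{"tx":0.3,"ty":0,"tz":0,"turn":0},{"tx":0.5,"ty":0,"tz":0,"turn":0},{"tx":0.5,"ty":0,"tz":0,"turn":0},{"tx":0.5,"ty":0,"tz":0,"turn":0}]'
python3 - <<'E'
from h import *
p=np.load("p.npy");s,R=tool();print(toC(p,s["eef_pos"]),yawy(R))
import cv2
a=manip.snapshot("side")[200:400,150:380,::-1];t=manip.snapshot("top")[180:312,280:440,::-1]
cv2.imwrite("pics/m5.png",np.hstack([cv2.resize(a,(400,348)),cv2.resize(t,(400,348))]))
E
```

```text
t: 11.55
eef_pos: [0.496, -0.0872, 0.0433]
eef_rot: [0.003, 0.793, 0.609, -0.005]
force: [-1.9, -15.2, 3.6]
gripper_width: -0.0002
grip_force: 7.5
[-0.16010871 -0.00039219  0.0433334 ] -15.003990875641009
```

View pics/m5.png

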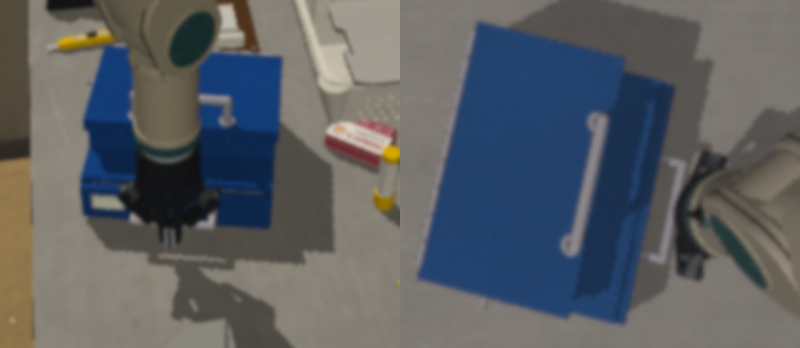

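The drawer is shut: it sits at a hard stop, the front is flush in both views, and the force rises with no motion. Backing off, rising, turning, and moving over the bar.

```bash
python3 -m jog '[{"tx":-1,"ty":0,"tz":0,"turn":0},{"tx":-4,"ty":0,"tz":0,"turn":0},{"tx":-4,"ty":0,"tz":-4,"turn":0},{"tx":-4,"ty":0,"tz":-8.5,"turn":-0.1},{"tx":-4,"ty":0,"tz":-13,"turn":-0.25},{"tx":-4,"ty":0,"tz":-17.5,"turn":-0.4},{"tx":-3,"ty":0,"tz":-21,"turn":-0.54},{"tx":0,"ty":0,"tz":-21,"turn":-0.68},{"tx":4,"ty":0,"tz":-21,"turn":-0.82},{"tx":8,"ty":0,"tz":-21,"turn":-0.96}]' 1; python3 -m jog '[{"tx":0,"ty":0,"tz":0,"turn":-0.14},{"tx":0,"ty":0,"tz":0,"turn":-0.28},{"tx":0,"ty":0,"tz":0,"turn":-0.42},{"tx":0,"ty":0,"tz":0,"turn":-0.56},{"tx":0,"ty":0,"tz":0,"turn":-0.61},{"tx":0,"ty":0,"tz":0,"turn":-0.61},{"tx":0,"ty":0,"tz":0,"turn":-0.61}]'
python3 - <<'E'
from h import *
p=np.load("p.npy");s,R=tool();print(toC(p,s["eef_pos"]),yawy(R),"turn",np.radians(yawy(R)-75.29),s["joint_pos"])
w=toW(p,[-.037,0,.158])[0];print(w,go(w))
import cv2
cv2.imwrite("pics/w6.png",manip.snapshot("wrist")[...,::-1]);print(proj("wrist",toW(p,[[-.037,0,.156],[-.037,.06,.156],[-.037,-.06,.156]])))
E
```

```text
t: 12.65
eef_pos: [0.5182, -0.0015, 0.2536]
eef_rot: [0.0, 0.418, 0.909, 0.0]
force: [1.3, -0.1, 0.4]
gripper_width: 0.0853
grip_force: 0.0
t: 13.35
eef_pos: [0.518, -0.0022, 0.2532]
eef_rot: [-0.0, 0.128, 0.992, 0.0]
force: [0.5, -0.1, -1.0]
gripper_width: 0.0859
grip_force: 0.0
[-7.23714342e-02 -3.93716866e-05  2.53162799e-01] 75.24429128772826 turn -0.0007977675259887183 [ 0.65418525  0.67468826 -1.13541101  1.86378429  0.69987642  1.07257941
  0.55120103]
[0.52691108 0.03197551 0.158     ] [0.   3.53 9.52]
[[325.90244352 218.94639593]
 [329.55872632 134.13664158]
 [322.7277309  292.58583054]]
```

View pics/w6.png

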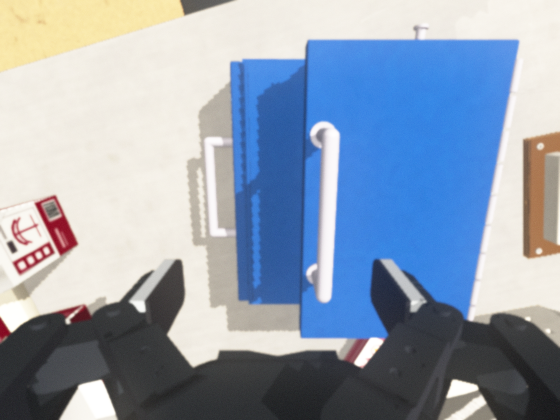

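The bar runs from (330,130) to (323,300) and matches the prediction within a few px. Descending onto it while watching joint 3, which is near its limit.

```bash
python3 -m jog '[{"tx":0,"ty":2,"tz":0,"turn":0},{"tx":0,"ty":3.5,"tz":0,"turn":0},{"tx":0,"ty":3.5,"tz":2,"turn":0},{"tx":0,"ty":3.5,"tz":5,"turn":0},{"tx":0,"ty":3.5,"tz":7.5,"turn":0},{"tx":0,"ty":3.5,"tz":9,"turn":0},{"tx":0,"ty":3.5,"tz":9.5,"turn":0},{"tx":0,"ty":3.5,"tz":9.5,"turn":0},{"tx":0,"ty":3.5,"tz":9.5,"turn":0}]' 1
python3 - <<'E'
from h import *
p=np.load("p.npy");s,R=tool();print(toC(p,s["eef_pos"]),yawy(R),s["joint_pos"])
E
```

```text
t: 14.3
eef_pos: [0.5279, 0.0316, 0.1593]
eef_rot: [0.001, 0.128, 0.992, 0.0]
force: [-0.3, 0.3, 0.2]
gripper_width: 0.0854
grip_force: 0.0
[-0.03710364 -0.00100827  0.159297  ] 75.27479904607716 [ 0.50233071  0.79360451 -1.00421434  1.9312958   0.85816439  0.91913495
  0.37140851]
```

```bash
python3 -m jog '[{"tx":0,"ty":0,"tz":0,"turn":0},{"tx":0,"ty":0,"tz":0,"turn":0},{"tx":0,"ty":0,"tz":0,"turn":0},{"tx":0,"ty":0,"tz":0,"turn":0},{"tx":0,"ty":0,"tz":0,"turn":0},{"tx":0,"ty":0,"tz":0,"turn":0},{"tx":0,"ty":0,"tz":0,"turn":0}]' 0
python3 - <<'E'
from h import *
p=np.load("p.npy");s,R=tool();print(toC(p,s["eef_pos"]),yawy(R),s["joint_pos"])
f=lambda t:np.array([-.142*np.cos(t)+.038*np.sin(t),-(.142*np.sin(t)+.038*np.cos(t))])*100
n=40
for k in range(0,n,10):
  a=f(k*np.pi/2/n);print([tuple((f((k+i)*np.pi/2/n)-a).round(2).tolist()) for i in range(1,11)])
E
```

```text
t: 15.0
eef_pos: [0.5275, 0.0322, 0.1586]
eef_rot: [0.0, 0.128, 0.992, 0.001]
force: [0.6, 2.5, 1.9]
gripper_width: 0.01
grip_force: 58.5
[-0.03668094 -0.0005126   0.15860772] 75.31370039183928 [ 0.50176569  0.79468402 -1.00396257  1.93207034  0.85831636  0.91793368
  0.37114156]
[(0.16, -0.55), (0.34, -1.1), (0.55, -1.64), (0.77, -2.17), (1.01, -2.7), (1.28, -3.21), (1.56, -3.71), (1.87, -4.2), (2.19, -4.68), (2.54, -5.14)]
[(0.36, -0.45), (0.74, -0.89), (1.13, -1.31), (1.54, -1.71), (1.97, -2.1), (2.41, -2.48), (2.87, -2.83), (3.34, -3.17), (3.82, -3.48), (4.31, -3.78)]
[(0.51, -0.28), (1.02, -0.54), (1.55, -0.78), (2.08, -0.99), (2.62, -1.19), (3.17, -1.37), (3.73, -1.52), (4.29, -1.65), (4.86, -1.76), (5.43, -1.85)]
[(0.57, -0.06), (1.15, -0.11), (1.73, -0.13), (2.3, -0.12), (2.88, -0.1), (3.46, -0.05), (4.03, 0.03), (4.6, 0.12), (5.16, 0.24), (5.72, 0.37)]
```

```bash
python3 -m jog '[{"tx":0,"ty":0.16,"tz":-0.55,"turn":0},{"tx":0,"ty":0.34,"tz":-1.1,"turn":0},{"tx":0,"ty":0.55,"tz":-1.64,"turn":0},{"tx":0,"ty":0.77,"tz":-2.17,"turn":0},{"tx":0,"ty":1.01,"tz":-2.7,"turn":0},{"tx":0,"ty":1.28,"tz":-3.21,"turn":0},{"tx":0,"ty":1.56,"tz":-3.71,"turn":0},{"tx":0,"ty":1.87,"tz":-4.2,"turn":0},{"tx":0,"ty":2.19,"tz":-4.68,"turn":0},{"tx":0,"ty":2.54,"tz":-5.14,"turn":0}]'
python3 - <<'E'
from h import *
p=np.load("p.npy");s,R=tool();print(toC(p,s["eef_pos"]),yawy(R),R[:,2],s["joint_pos"],s["grip_force"])
E
```

```text
t: 16.0
eef_pos: [0.5335, 0.0551, 0.2099]
eef_rot: [-0.0, 0.128, 0.992, -0.001]
force: [3.0, -0.2, -5.9]
gripper_width: 0.0101
grip_force: 58.3
[-0.0129595  -0.00053174  0.2099108 ] 75.25298777048884 [-6.33631457e-04 -1.72419060e-03 -9.99998313e-01] [ 0.48933929  0.7399488  -1.06183496  1.8640043   0.76671622  1.01633936
  0.40870077] 58.305038809776306
```

Tracking well, with low forces.

```bash
python3 -m jog '[{"tx":0,"ty":0.36,"tz":-0.45,"turn":0},{"tx":0,"ty":0.74,"tz":-0.89,"turn":0},{"tx":0,"ty":1.13,"tz":-1.31,"turn":0},{"tx":0,"ty":1.54,"tz":-1.71,"turn":0},{"tx":0,"ty":1.97,"tz":-2.1,"turn":0},{"tx":0,"ty":2.41,"tz":-2.48,"turn":0},{"tx":0,"ty":2.87,"tz":-2.83,"turn":0},{"tx":0,"ty":3.34,"tz":-3.17,"turn":0},{"tx":0,"ty":3.82,"tz":-3.48,"turn":0},{"tx":0,"ty":4.31,"tz":-3.78,"turn":0}]'
python3 - <<'E'
from h import *
p=np.load("p.npy");s,R=tool();print(toC(p,s["eef_pos"]),yawy(R),R[:,2],s["joint_pos"],s["grip_force"])
E
```

```text
t: 17.0
eef_pos: [0.5437, 0.0934, 0.2485]
eef_rot: [-0.001, 0.129, 0.992, -0.005]
force: [-4.0, -14.3, 16.4]
gripper_width: 0.0096
grip_force: 59.2
[ 0.02662784 -0.00063064  0.24845326] 75.14678663833587 [-0.00248622 -0.00960868 -0.99995074] [ 0.42338795  0.71229031 -1.0861697   1.77915968  0.71096846  1.10814251
  0.3999125 ] 59.19333815574646
```

The force is outward-radial at about 20 N, so the command is about 3 mm inside the true arc. I'll correct that by ramping in −0.3 cm of tz.

```bash
python3 -m jog '[{"tx":0,"ty":0.4,"tz":-0.4,"turn":0},{"tx":0,"ty":0.9,"tz":-0.75,"turn":0},{"tx":0,"ty":1.4,"tz":-1.05,"turn":0},{"tx":0,"ty":1.95,"tz":-1.29,"turn":0},{"tx":0,"ty":2.5,"tz":-1.49,"turn":0},{"tx":0,"ty":3.1,"tz":-1.67,"turn":0},{"tx":0,"ty":3.7,"tz":-1.82,"turn":0},{"tx":0,"ty":4.29,"tz":-1.95,"turn":0},{"tx":0,"ty":4.86,"tz":-2.06,"turn":0},{"tx":0,"ty":5.43,"tz":-2.15,"turn":0}]'
python3 - <<'E'
from h import *
p=np.load("p.npy");s,R=tool();print(toC(p,s["eef_pos"]),yawy(R),R[:,2],s["joint_pos"],s["grip_force"])
E
```

```text
t: 18.0
eef_pos: [0.5587, 0.1501, 0.2705]
eef_rot: [0.001, 0.128, 0.992, -0.0]
force: [0.3, -4.4, 5.6]
gripper_width: 0.0097
grip_force: 62.6
[ 0.08532093 -0.00070972  0.2704868 ] 75.25411737822274 [ 1.36458875e-03 -9.16745639e-04 -9.99998649e-01] [ 0.31620276  0.71797222 -1.08490117  1.68517082  0.68602055  1.16885448
  0.36083427] 62.624309062957764
```

```bash
python3 -m jog '[{"tx":0,"ty":0.57,"tz":-0.06,"turn":0},{"tx":0,"ty":1.15,"tz":-0.11,"turn":0},{"tx":0,"ty":1.73,"tz":-0.13,"turn":0},{"tx":0,"ty":2.3,"tz":-0.12,"turn":0},{"tx":0,"ty":2.88,"tz":-0.1,"turn":0},{"tx":0,"ty":3.46,"tz":-0.05,"turn":0},{"tx":0,"ty":4.0,"tz":0.03,"turn":0},{"tx":0,"ty":4.4,"tz":0.08,"turn":0},{"tx":0,"ty":4.7,"tz":0.14,"turn":0},{"tx":0,"ty":4.9,"tz":0.18,"turn":0}]'
python3 - <<'E'
from h import *
p=np.load("p.npy");s,R=tool();c=toC(p,s["eef_pos"]);print(c,yawy(R),R[:,2],s["joint_pos"],s["grip_force"])
v=c[[0,2]]-[.1053,.1206];print(np.hypot(*v),"theta",np.arctan2(v[1],-v[0])-np.arctan2(.038,.142))
E
```

```text
t: 19.0
eef_pos: [0.5711, 0.1974, 0.2673]
eef_rot: [0.0, 0.128, 0.992, -0.0]
force: [2.0, -3.3, 3.4]
gripper_width: 0.0095
grip_force: 65.2
[ 0.13426506 -0.0007433   0.26725828] 75.27738325904278 [ 3.83696509e-04 -4.22254996e-04 -9.99999837e-01] [ 0.21255806  0.75108428 -1.06060695  1.61684994  0.69519171  1.19563822
  0.31240289] 65.18498182296753
0.14949122344632346 theta 1.5043083766199814
```

```bash
python3 -m jog '[{"tx":0,"ty":0.3,"tz":0.06,"turn":0},{"tx":0,"ty":0.6,"tz":0.14,"turn":0},{"tx":0,"ty":0.8,"tz":0.2,"turn":0},{"tx":0,"ty":0.9,"tz":0.22,"turn":0},{"tx":0,"ty":0.9,"tz":0.22,"turn":0},{"tx":0,"ty":0.9,"tz":0.22,"turn":0},{"tx":0,"ty":0.9,"tz":0.22,"turn":0},{"tx":0,"ty":0.9,"tz":0.22,"turn":0}]'
python3 - <<'E'
from h import *
import cv2
p=np.load("p.npy");s,R=tool();c=toC(p,s["eef_pos"]);print(c,s["joint_vel"].round(3),s["grip_force"])
v=c[[0,2]]-[.1053,.1206];print(np.hypot(*v),"theta",np.arctan2(v[1],-v[0])-np.arctan2(.038,.142))
a=manip.snapshot("side")[150:350,150:380,::-1];t=manip.snapshot("top")[150:330,250:450,::-1]
cv2.imwrite("pics/m7.png",np.hstack([cv2.resize(a,(400,348)),cv2.resize(t,(387,348))]))
# expected lid free-edge corners for theta
for th in(1.48,1.571,1.66):
  q=[[.105-.156*np.cos(th)+.002*np.sin(th),y,.118+.156*np.sin(th)+.002*np.cos(th)] for y in(-.1285,.1285)]
  W=toW(p,q);print(th,((proj("side",W)-[150,150])*1.74).round(),((proj("top",W)-[250,150])*1.935+[400,0]).round())
E
```

```text
t: 19.8
eef_pos: [0.5735, 0.2067, 0.2655]
eef_rot: [0.001, 0.128, 0.992, 0.001]
force: [4.0, -1.7, 5.0]
gripper_width: 0.0095
grip_force: 64.6
[ 0.14382342 -0.00065701  0.26550366] [-0.001 -0.001  0.003 -0.002 -0.    -0.     0.   ] 64.55174803733826
0.1499370641560099 theta 1.5691623544400182
1.48 [[288.  56.]
 [ 94.  46.]] [[530.  51.]
 [475. 275.]]
1.571 [[288.  50.]
 [ 96.  39.]] [[518.  48.]
 [463. 272.]]
1.66 [[288.  45.]
 [ 98.  34.]] [[506.  45.]
 [451. 269.]]
```

View pics/m7.png

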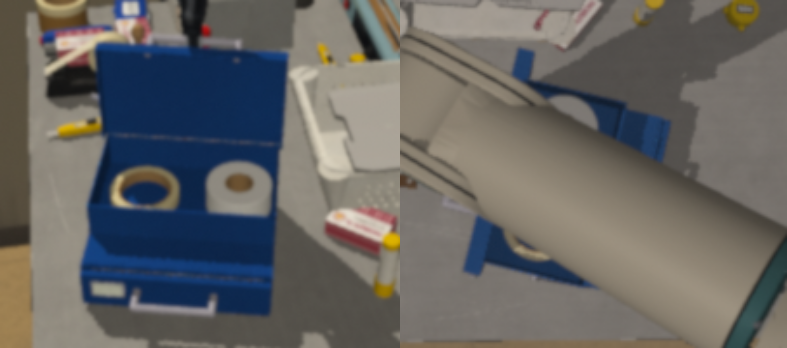

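The lid is upright: its free-edge corners at (518,47) and (465,272) in the top panel match the 1.57 rad prediction. The drawer is shut and the bar is gripped at about 64 N. I'll hold briefly and hand in.

```bash
python3 -m jog '[{"tx":0,"ty":0,"tz":0,"turn":0},{"tx":0,"ty":0,"tz":0,"turn":0},{"tx":0,"ty":0,"tz":0,"turn":0},{"tx":0,"ty":0,"tz":0,"turn":0},{"tx":0,"ty":0,"tz":0,"turn":0},{"tx":0,"ty":0,"tz":0,"turn":0}]'; python3 -c "
from bench import manip
print(manip.finish_job())"
```

```text
t: 20.5
eef_pos: [0.5735, 0.2067, 0.2655]
eef_rot: [0.001, 0.128, 0.992, 0.001]
force: [4.6, -0.9, 4.8]
gripper_width: 0.0095
grip_force: 64.6
the job is handed in; nothing more can be done
None
```

The tally counter is in the drawer, the drawer is pushed fully shut, and the arm is holding the lid still by its bar at the balance point (about 1.57 rad); I handed the job in at 20.5 s, and no verdict came back.

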